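Roll a sealed tube up the ramp of the tube scanner and start the scan

TASK

Slowly push the tube lying on the bench up the yellow ramp with your fingertips until it is over the crest and lies squarely against the scanner's black rubber stop; keep your fingers behind it all the way, so that it never rolls back or runs free on the ramp, and do not lift it. Only then press the red start button on the scanner fully down and let it come up again. Leave the bottle, the jar, the tip box and the tube rack where they stand.

Things in the scene. Friction and masses are not known exactly. Their poses are not given: they have to be found in the camera images.
- scanner: Fixed tube scanner: yellow ramp, grey cradle, then a white housing with green top (x = 124 to 220 mm, 56 mm high, 220 mm wide). Origin: on the bench (z = 0), mid-width, 90 mm past the ramp's foot. x points up the ramp to the housing, y across it, z up. Ramp and cradle are 220 mm wide and open at the sides.
- ramp_foot (a point): Middle of the ramp's lower edge, level with the bench, at x = -90 mm of the scanner. From here the ramp climbs evenly at 8 degrees.
- crest (a point): Middle of the ramp's top edge, at x = +70 mm of the scanner, 22.5 mm above the bench. Behind it the cradle's floor falls 9 degrees to the stop: a tube past the crest rolls down to the stop by itself and stays.
- stop (a point): Middle of the upright face of the black rubber stop, at x = +120 mm of the scanner, 34 mm above the bench (top edge at 49 mm). A tube seated against it has its centre at x = 98 mm, about 40 mm above the bench.
- tube: Loose sealed amber glass tube, blue caps, white band: a smooth plain cylinder 44 mm in diameter, 130 mm long, about 0.22 kg, lying on the bench before the ramp's foot, across it within 0.1 rad. It rolls straight along its own heading: a gentle push hardly steers it, so a skewed tube drifts a little sideways. Origin at its centre; y is its long axis (x and z turn as it rolls).
- start_top (a point): Centre of the top of the round red start button (28 mm in diameter) on the scanner's housing; it is pressed straight down.
- start (a joint): Travel of the start button in m: 0 up, 0.006 fully down; a spring brings it back, about 5 N when fully down.
- reagent: Bystander: white plastic bottle with a red cap, 54 mm in diameter, 110 mm high. Origin at the centre of its underside.
- jar: Bystander: small amber jar with a black cap, 48 mm in diameter, 60 mm high. Origin at the centre of its underside.
- tipbox: Bystander: clear pipette-tip box with a blue lid, 124 x 89 mm, 73 mm high. Origin at the centre of its underside.
- rack: Bystander: yellow microtube rack with coloured tubes, 170 x 80 mm (x by y), 48 mm high. Origin at the centre of its underside.
Things that resemble listed ones, but are neither listed nor needed, are in the scene too. What is shaped like the tube but purple is not meant.

How it is judged:
By the outcome, as a careful person would: the job done as asked, in the order asked, and still so for the second after the job is handed in, with the robot touching nothing.
It also fails if it takes over 51 s, if anything falls off the work surface, if the arm or the gripper's body presses on something with over 40 N, if the wrist force passes 120 N, or if a joint passes its speed limit or range.

ROBOT

A 6-joint arm with a two-finger parallel gripper is mounted at the origin on the work surface. World frame = base frame: x ahead of the robot, y to its left, z up, the work surface at z = 0. Lengths are in m, angles in degrees, forces in N, time in s.
With the tool pointing down it reaches from about 0.375 to 0.9 m from the base axis. Payload 3.1 kg.
Tool frame: the origin (TCP) lies on the centre line of the jaws, within the pads' length; the fingertips stand 25 mm ahead of it and the grasp point (between the pads) lies 6 mm ahead of it; z points along the fingers, y is the line along which they close (so a half turn about z gives the same grasp; the last joint's range is limited). The gripper opens to 87 mm and grips with 3 to 60 N. Pads are 19 mm wide; open, the fingers measure 117 mm over their backs; the gripper's body (75 mm by 190 mm) begins 51 mm behind the grasp point.
Start: joints at [-85.227, 30.224, 82.088, -0, 67.689, -10.227], TCP at [0.162, -0.604, 0.248] pointing down, gripper open.
Joint ranges: [-176.69, 176.69], [-43.24, 126.21], [12.49, 139.97], [-82, 262], [0, 151.66], [-163.58, 163.58]. Speed limits (degrees/s): [159.86, 159.86, 180, 180, 180, 180].

INTERFACE

Orientations are given as a 3x3 rotation matrix whose columns are the frame's x, y, z axes.
In Python, from rig import * gives the robot as it stands.
- The arm moves only by the tool step_arm, never from a script. Its argument "steps" is a list of rows, each a list of 7 numbers: the shift along the tool's x, y, z normalised to -1 to 1, where 1 is 0.3 m, then the turn, a rotation vector about the tool's x, y, z normalised to -1 to 1, where 1 is 45 degrees, then the gripper's target within -1 to 1 (shut at 1, half-way at 0, fully open at -1). A call has 1 to 8 rows; each row is the pose to reach, as a shift and turn from the pose commanded when the call began, along the tool's axes at that moment; what a row does not reach only later rows make up. A row lasts 1/12 s, in which the tool goes at most 41.7 mm and 7.16 degrees, less where a joint would pass 70% of its speed; a pose out of reach is approached as far as the arm can. A call with a number of a shift or a turn outside -1 to 1 is refused whole. A call with a gripper value outside its range is refused whole. The fingers move at their own pace and stop on an object; the grip force is fixed at half the most. Time passes only in rows, so rows that repeat a pose let the fingers close. It gives the time, the measured TCP pose, the force, the opening and the grip force at its end, in the units of the state.
- read_state(): the state, without advancing time (a new reading comes with each control period).
- capture(name): name is "side" or "top" or "wrist"; returns a dict with "image" (420x560x3 uint8, red, green, blue), "vertical_fov" (degrees; the focal length in pixels is half the picture's height over the tangent of half this angle, whatever the lens; pixels are square), "cx", "cy" (the principal point, pixels), "world_from_camera" (4x4, takes a point from camera to world coordinates); the wrist camera has in their place "T_tool_cam" (4x4, takes a point from camera to tool coordinates, whose origin is the TCP and whose axes are the flange's). Camera axes: x right, y down, z forward; pixel columns grow to the right and rows downward; lengths in m; the calibration is good to about 2 mm. The wrist camera is an equidistant fisheye: a pixel r from the principal point sees the ray r / f radians off the axis. A picture is of the moment at which its call begins: read the wrist's pose just before it. There is no depth.
- hand_in(): hands the job in; it is judged then, once.
The state is a dict: "time_s": time; "joint_positions": joint angles; "qvel": joint speeds; "tau": joint torques, N m; "position": TCP position; "tcp_rot": TCP orientation; "force": force on the tool from outside, world axes, zero at the start; "moment": the same for the moment, N m; "opening": opening from 0.0 (shut) to 1.0 (fully open); "grasp_force": force on a finger pad.
Only numpy, scipy, OpenCV 4.12 (cv2) and the standard library are available. Lean on these libraries where they do the work, as an engineer would, in place of code of your own. Each camera call takes 0.05 s, during which the arm holds its last target. There are 200 camera calls.

## Working session

There is one attempt and no reset: what is moved stays moved. The work goes in short steps, Python scripts to look and compute and a tool call to move; the robot and the scene stay as the last step left them, time stands still between calls to the robot, and variables do not carry over. Pictures are saved under pics/ and viewed, at most 10 in all, crops included, and the job is handed in when it is done.

Besides the shell and the picture viewer there is one more tool, called after "Request:" as name(argument=value, ...), one argument or row to a line, values as JSON. step_arm: Moves the arm, as the interface text tells. Scaled input: -1 to 1 covers 0.3 m each way for a shift and 45 degrees each way for a turn. Its arguments: {"type":"object","properties":{"steps":{"type":"array"}},"required":["steps"]}

```bash
mkdir -p pics
python3 - <<'E'
from rig import *
import cv2,pickle
s=read_state();print(s)
d={}
for n in ("side","top"):
    c=capture(n);d[n]=c
    cv2.imwrite(f"pics/{n}0.png",cv2.resize(c["image"][:,:,::-1],(800,600),interpolation=cv2.INTER_CUBIC))
    print(n,c["vertical_fov"],c["cx"],c["cy"],c["world_from_camera"])
pickle.dump(d,open("c0.pkl","wb"))
E
```

```text
{'time_s': 0.0, 'joint_positions': array([-8.52263705e+01,  3.02784438e+01,  8.21571559e+01,  6.82921105e-04,
        6.76885314e+01, -1.02299263e+01]), 'qvel': array([ 0.03679928,  0.05001485, -0.02602789,  0.00224937, -0.0003933 ,
       -0.10680365]), 'tau': array([-8.11930786e-04, -4.40044248e+01, -1.76594871e+01,  6.33489084e-02,
        5.80744981e-02, -1.43511170e-04]), 'position': array([ 0.16174541, -0.60300113,  0.2465729 ]), 'tcp_rot': array([[ 9.65910970e-01,  2.58874429e-01, -1.69305224e-04],
       [ 2.58874182e-01, -9.65908636e-01,  2.15989616e-03],
       [ 3.95608507e-04, -2.13009615e-03, -9.99997653e-01]]), 'force': array([ 0.16436961,  0.22310292, -0.28950358]), 'moment': array([ 0.01374744, -0.00124611, -0.02396276]), 'grasp_force': 0.0, 'opening': 0.9990939971722635}
side 53.682452878298555 275.1903379254075 210.18411270685286 [[-0.99858784 -0.03233198  0.04215403  0.45416549]
 [-0.05186399  0.76519612 -0.64170478  0.77694083]
 [-0.01150851 -0.64298487 -0.76579241  0.91219811]
 [ 0.          0.          0.          1.        ]]
top 56.277723944630466 282.7278862964145 212.36577824558418 [[-0.02873749 -0.9953845   0.09156336  0.41518721]
 [-0.99920859  0.03112608  0.02476612  0.05579841]
 [-0.02750182 -0.09077918 -0.99549123  1.07781353]
 [ 0.          0.          0.          1.        ]]
```

View pics/top0.png

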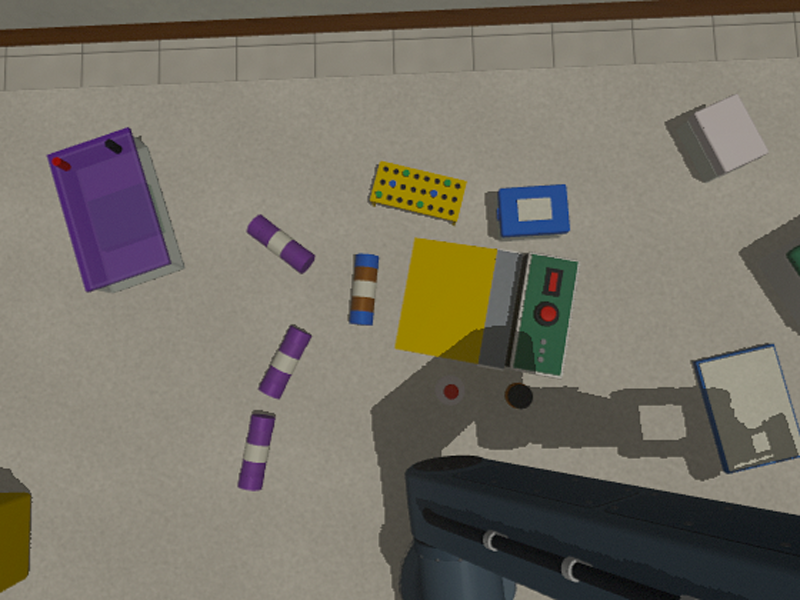

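View pics/side0.png

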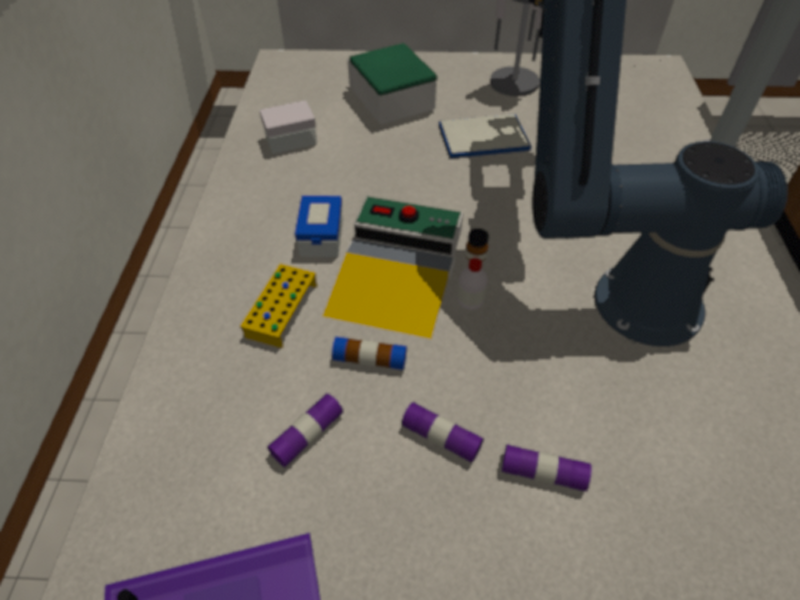

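The top view shows the tube at about (364,289), the ramp foot edge (415,238)–(396,348), and the button at (547,314). The bottle cap (451,392) and jar (519,396) stand on the robot's side of the ramp, with the rack and tip box on the far side. I'll enlarge it for measuring.

```bash
cat > h.py <<'E'
import numpy as np,pickle,cv2
def ray(c,uv):
    f=210/np.tan(np.radians(c["vertical_fov"]/2));T=c["world_from_camera"]
    d=T[:3,:3]@np.array([(uv[0]-c["cx"])/f,(uv[1]-c["cy"])/f,1]);return T[:3,3],d
def at(c,uv,z):
    o,d=ray(c,uv);return o+d*(z-o[2])/d[2]
def proj(c,p):
    f=210/np.tan(np.radians(c["vertical_fov"]/2));T=c["world_from_camera"]
    q=T[:3,:3].T@(np.asarray(p)-T[:3,3]);return np.array([f*q[0]/q[2]+c["cx"],f*q[1]/q[2]+c["cy"]])
E
python3 - <<'E'
from h import *
d=pickle.load(open("c0.pkl","rb"))
im=d["top"]["image"][155:290,235:415,::-1]
im=cv2.resize(im,None,fx=4.4,fy=4.4,interpolation=cv2.INTER_CUBIC);im=cv2.convertScaleAbs(im,alpha=1.3)
cv2.imwrite("pics/topcrop.png",im)
E
```

```text
(no output)
```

View pics/topcrop.png

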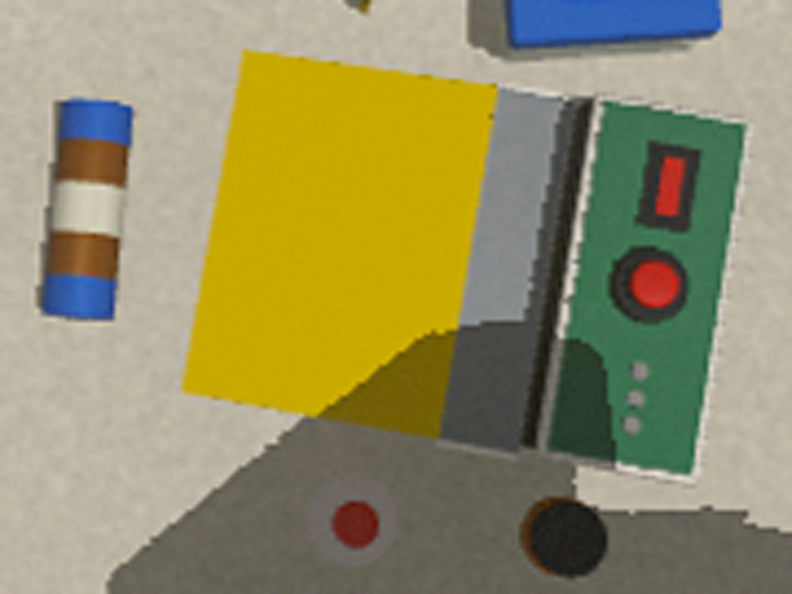

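Run:
```python
from h import *
d=pickle.load(open("c0.pkl","rb"));c=d["top"]
def P(x,y,z): return at(c,((x+.5)/4.4-.5+235,(y+.5)/4.4-.5+155),z)
np.set_printoptions(precision=4,suppress=True)
L=[((-90,110,0),(244,50)),((-90,-110,0),(183,391)),((70,110,22.5),(497,86)),((70,-110,22.5),(439,438)),((220,110,56),(747,124)),((220,-110,56),(694,480)),((124,110,56),(600,97)),]
A=np.array([l[0] for l in L])/1e3;W=np.array([P(*l[1],l[0][2]/1e3) for l in L])
a=A[:,:2]-A[:,:2].mean(0);w=W[:,:2]-W[:,:2].mean(0)
th=np.arctan2((a[:,0]*w[:,1]-a[:,1]*w[:,0]).sum(),(a*w).sum())
R=np.array([[np.cos(th),-np.sin(th)],[np.sin(th),np.cos(th)]])
o=W[:,:2].mean(0)-R@A[:,:2].mean(0)
print("scanner",o,np.degrees(th));print(((W[:,:2]-o)@R-A[:,:2])*1e3)
t1,t2=P(95,100,.022),P(78,319,.022);tc=(t1+t2)/2
print("tube",tc,"len",np.linalg.norm(t1-t2),"in scanner",R.T@(tc[:2]-o),R.T@(t1[:2]-o),R.T@(t2[:2]-o))
for z in(.06,.066): b=P(656,284,z);print("button",b,R.T@(b[:2]-o))
# triangulate button with side
o1,d1=ray(c,((656+.5)/4.4-.5+235,(284+.5)/4.4-.5+155));o2,d2=ray(d["side"],((409+.5)*.7-.5,(212+.5)*.7-.5))
s=np.linalg.lstsq(np.c_[d1,-d2],o2-o1,rcond=None)[0];print(o1+s[0]*d1,o2+s[1]*d2)
print("bottle",R.T@(P(357,524,.11)[:2]-o),"jar",R.T@(P(567,538,.06)[:2]-o), "rot x",R[:,0])
print("tip",R.T@(P(510,45,.073)[:2]-o), R.T@(P(720,30,.073)[:2]-o),"rackcorner",R.T@(P(362,12,.04)[:2]-o))
for k in d: print(k, [proj(d[k],[*(o+R@[x,y]),.022]) for x,y in((-140,65),(-140,-65))] if 0 else '')
```

```text
scanner [ 0.5175 -0.0056] -102.08853264846145
[[ 1.0004 -0.3277]
 [ 2.3113  1.0503]
 [-0.4323  0.2307]
 [ 1.1012  1.1382]
 [-4.7146 -3.3704]
 [-2.6146  3.9227]
 [ 3.3487 -2.6437]]
tube [0.5427 0.1584 0.022 ] len 0.13622224076326725 in scanner [-0.1657 -0.0097] [-0.1733  0.058 ] [-0.1581 -0.0774]
button [ 0.4831 -0.179   0.06  ] [0.1768 0.0026]
button [ 0.4827 -0.1776  0.066 ] [0.1755 0.0019]
[ 0.4825 -0.1771  0.0682] [ 0.4801 -0.177   0.068 ]
bottle [ 0.0255 -0.1641] jar [ 0.1497 -0.1524] rot x [-0.2094 -0.9778]
tip [0.0678 0.125 ] [0.187  0.1553] rackcorner [-0.0205  0.1372]
side 
top
```

```bash
cat >> h.py <<'E'
from scipy.spatial.transform import Rotation as Ro
np.set_printoptions(precision=4,suppress=True)
def Rd(a):  # tool down, tool y at angle a (deg) in world
    a=np.radians(a);y=np.array([np.cos(a),np.sin(a),0]);z=np.array([0,0,-1.]);return np.c_[np.cross(y,z),y,z]
def to(s,p,a):
    R=s["tcp_rot"];return np.r_[R.T@(np.asarray(p)-s["position"])/.3, (Ro.from_matrix(R.T@Rd(a)).as_rotvec(degrees=True))/45]
E
python3 - <<'E'
from h import *
from rig import *
s=read_state();print(to(s,[.548,.22,.2],-5.7),to(s,[.5,-.3,.2],-45))
E
```

```text
[ 1.9536 -2.3166  0.1608 -0.0018 -0.0019 -1.54  ] [ 1.3505 -0.6838  0.1574 -0.0022 -0.0011 -0.6667]
```

Request:
step_arm(
  steps=[
    [1.0,-0.5,0.16,0,0,-0.7,-0.2],
    [1.0,-0.5,0.16,0,0,-0.7,-0.2],
    [1.0,-0.5,0.16,0,0,-0.7,-0.2],
    [1.0,-0.5,0.16,0,0,-0.7,-0.2],
    [1.0,-0.5,0.16,0,0,-0.7,-0.2],
    [1.0,-0.5,0.16,0,0,-0.7,-0.2],
    [1.0,-0.5,0.16,0,0,-0.7,-0.2],
    [1.0,-0.5,0.16,0,0,-0.7,-0.2],
  ],
)

```text
time_s: 0.77
position: [0.4097, -0.383, 0.1998]
tcp_rot: [[0.689, 0.725, -0.0], [0.725, -0.689, 0.001], [0.0, -0.001, -1.0]]
force: [0.4, -0.9, -0.2]
opening: 0.61
grasp_force: 0.0
```

Run:
```python
from h import *
from rig import *
s=read_state();print(s["time_s"],s["position"],s["joint_positions"],to(s,[.548,.22,.2],-5.7))
```

```text
0.7667 [ 0.4097 -0.383   0.1998] [-54.4896  28.8372  94.168    0.0006  57.0356 -10.9712] [ 1.7751 -1.0498  0.0002 -0.0008 -0.0005 -0.8404]
```

Request:
step_arm(
  steps=[
    [0.95,-0.5,0,0,0,-0.4,-0.2],
    [0.95,-0.5,0,0,0,-0.4,-0.2],
    [0.95,-0.5,0,0,0,-0.4,-0.2],
    [0.95,-0.5,0,0,0,-0.4,-0.2],
    [0.95,-0.5,0,0,0,-0.4,-0.2],
    [0.95,-0.5,0,0,0,-0.4,-0.2],
    [0.95,-0.5,0,0,0,-0.4,-0.2],
    [0.95,-0.5,0,0,0,-0.4,-0.2],
  ],
)

```text
time_s: 1.43
position: [0.4959, -0.0715, 0.2001]
tcp_rot: [[0.429, 0.903, -0.001], [0.903, -0.429, 0.001], [0.001, -0.001, -1.0]]
force: [0.9, -1.0, 0.4]
opening: 0.597
grasp_force: 0.0
```

Run:
```python
from h import *
from rig import *
s=read_state();print(s["time_s"],s["position"],to(s,[.548,.22,.2],-5.7))
```

```text
1.4333 [ 0.4959 -0.0715  0.2001] [ 0.952  -0.2601  0.0014 -0.0015 -0.0011 -0.4382]
```

Request:
step_arm(
  steps=[
    [0.952,-0.26,0,0,0,-0.438,-0.2],
    [0.952,-0.26,0,0,0,-0.438,-0.2],
    [0.952,-0.26,0,0,0,-0.438,-0.2],
    [0.952,-0.26,0,0,0,-0.438,-0.2],
    [0.952,-0.26,0,0,0,-0.438,-0.2],
    [0.952,-0.26,0,0,0,-0.438,-0.2],
    [0.952,-0.26,0,0,0,-0.438,-0.2],
    [0.952,-0.26,0,0,0,-0.438,-0.2],
  ],
)

```text
time_s: 2.1
position: [0.5493, 0.2231, 0.2003]
tcp_rot: [[0.095, 0.995, 0.002], [0.995, -0.095, 0.003], [0.004, 0.002, -1.0]]
force: [0.3, 0.2, 0.9]
opening: 0.6
grasp_force: 0.0
```

Run:
```python
from h import *
from rig import *
s=read_state();c=capture("wrist");print(s["time_s"],s["position"],to(s,[.548,.22,.2],-5.7),c["T_tool_cam"],c["vertical_fov"],c["cx"],c["cy"])
pickle.dump((s,c),open("w1.pkl","wb"))
cv2.imwrite("pics/w1.png",cv2.resize(c["image"][:,:,::-1],(800,600),interpolation=cv2.INTER_CUBIC))
```

```text
2.1 [0.5493 0.2231 0.2003] [-0.0107 -0.0033  0.0008  0.0027 -0.0046  0.0049] [[ 0.0004 -0.9601 -0.2798  0.0761]
 [ 1.      0.0002  0.0009 -0.0006]
 [-0.0009 -0.2798  0.9601 -0.1373]
 [ 0.      0.      0.      1.    ]] 65.70646984690485 280.86659904166044 209.52668120800783
```

View pics/w1.png

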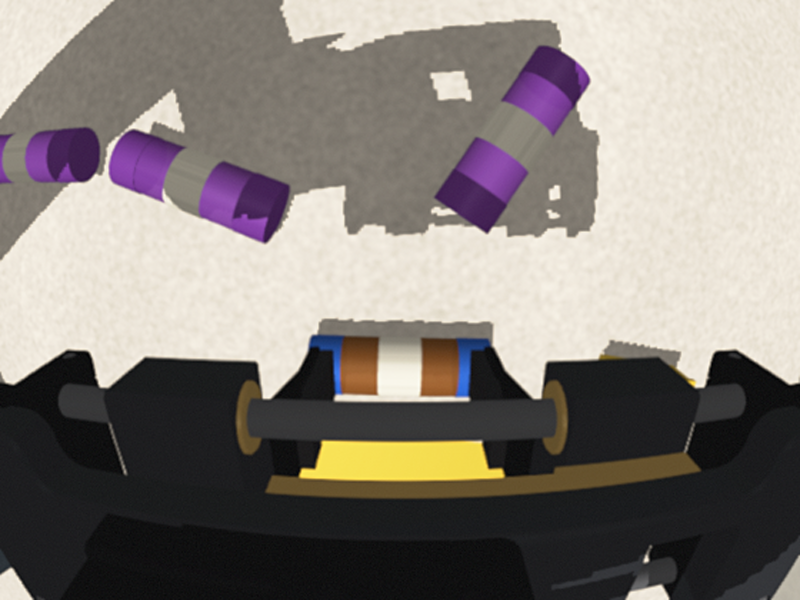

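The tube shows blue, brown and white at cols 312–490, row 338 along its back edge. That edge is parallel to the tool's y and centred at about col 401.

Run:
```python
from h import *
from rig import *
s,c=pickle.load(open("w1.pkl","rb"))
f=210/np.tan(np.radians(c["vertical_fov"]/2));T=c["T_tool_cam"];R=s["tcp_rot"]
def wr(x,y):
    u=(x+.5)*.7-.5-c["cx"];v=(y+.5)*.7-.5-c["cy"];r=np.hypot(u,v);t=r/f
    d=T[:3,:3]@np.array([np.sin(t)*u/r,np.sin(t)*v/r,np.cos(t)])
    return s["position"]+R@T[:3,3],R@d
h=-R[:,0].copy();h[2]=0;h/=np.linalg.norm(h)
tc=[]
for p in((335,338),(400,336),(470,338)):
    o,d=wr(*p);dh,dz=d@h,d[2];l=np.hypot(dh,dz);dh/=l;dz/=l
    # axis point at z=.022: perpendicular distance 22mm ahead of ray
    t=(.022-o[2])/dz;x=o@h+t*dh; xc=x+.022/abs(dz)
    tc.append(xc-s["position"]@h)
print("tube centre ahead of TCP",tc, "yaw err deg",np.degrees((tc[2]-tc[0])/.1))
tt=np.array([.5427,.1584,.022]);print("top est",(tt-s["position"])@h)
for p in((312,338),(490,338)):
    o,d=wr(*p);P=o+d*(.025-o[2])/d[2];print(R.T@(P-s["position"]))
n=read_state();print(to(n,[*(s["position"]+R[:,0]*0)[:2],.036],-5.7))
```

```text
tube centre ahead of TCP [np.float64(0.06795439994706912), np.float64(0.06618716050615639), np.float64(0.06804003566719968)] yaw err deg 0.04906565339044984
top est 0.06504759930477926
[-0.0441 -0.0654  0.175 ]
[-0.0442  0.0643  0.1752]
[ 0.0067  0.0006  0.5467  0.0012 -0.0018  0.0051]
```

Request:
step_arm(
  steps=[
    [0,0,0.14,0,0,0,-0.2],
    [0,0,0.27,0,0,0,-0.2],
    [0,0,0.4,0,0,0,-0.2],
    [0,0,0.48,0,0,0.005,-0.2],
    [0,0,0.53,0,0,0.005,-0.2],
    [0,0,0.547,0,0,0.005,-0.2],
    [0,0,0.547,0,0,0.005,-0.2],
    [0,0,0.547,0,0,0.005,-0.2],
  ],
)

```text
time_s: 2.82
position: [0.549, 0.2159, 0.0367]
tcp_rot: [[0.106, 0.994, 0.0], [0.994, -0.106, -0.0], [-0.0, 0.0, -1.0]]
force: [1.1, 0.1, -0.3]
opening: 0.6
grasp_force: 0.0
```

Run:
```python
from h import *
from rig import *
from h import *
s=read_state();print(s["time_s"],s["position"],s["force"])
th=np.radians(-101.8);R=np.array([[np.cos(th),-np.sin(th)],[np.sin(th),np.cos(th)]]);o=np.array([.5175,-.0056])-R@[-.001,0]*0
np.save("S.npy",np.r_[o,th])
print("tool in scanner",R.T@(s["position"][:2]-o))
y=s["tcp_rot"][:,1];print("tool y rel scanner y",np.degrees(np.arctan2(y[1],y[0])-th)-90)
```

```text
2.8167 [0.549  0.2159 0.0367] [ 1.1416  0.0509 -0.2758]
tool in scanner [-0.2232 -0.0145]
tool y rel scanner y 5.738675224040719
```

Request:
step_arm(
  steps=[
    [-0.015,0,0,0,0,0,-0.2],
    [-0.03,0,0,0,0,0,-0.2],
    [-0.045,0,0,0,0,0,-0.2],
    [-0.06,0,0,0,0,0,-0.2],
    [-0.065,0,0,0,0,0,-0.2],
    [-0.07,0,0,0,0,0,-0.2],
    [-0.074,0,0,0,0,0,-0.2],
    [-0.078,0,0,0,0,0,-0.2],
  ],
)

```text
time_s: 3.48
position: [0.5462, 0.1932, 0.0363]
tcp_rot: [[0.105, 0.994, 0.0], [0.994, -0.105, 0.0], [0.0, 0.0, -1.0]]
force: [0.3, -1.5, 0.3]
opening: 0.6
grasp_force: 0.0
```

Request:
step_arm(
  steps=[
    [-0.004,0,0,0,0,0,-0.2],
    [-0.008,0,0,0,0,0,-0.2],
    [-0.012,0,0,0,0,0,-0.2],
    [-0.016,0,0,0,0,0,-0.2],
    [-0.02,0,0,0,0,0,-0.2],
    [-0.024,0,0,0,0,0,-0.2],
    [-0.028,0,0,0,0,0,-0.2],
    [-0.032,0,0,0,0,0,-0.2],
  ],
)

```text
time_s: 4.15
position: [0.5452, 0.1837, 0.0362]
tcp_rot: [[0.105, 0.994, 0.0], [0.994, -0.105, 0.0], [0.0, 0.0, -1.0]]
force: [-0.1, 0.8, 0.7]
opening: 0.598
grasp_force: 0.1
```

Run:
```python
from h import *
from rig import *
s=read_state();c=capture("top");w=capture("wrist");a=np.load("S.npy");th=a[2];R=np.array([[np.cos(th),-np.sin(th)],[np.sin(th),np.cos(th)]])
print(s["time_s"],s["force"],s["position"],R.T@(s["position"][:2]-a[:2]))
i1=cv2.resize(c["image"][100:290,200:400,::-1],(400,380),interpolation=cv2.INTER_CUBIC)
i2=cv2.resize(w["image"][150:390,150:410,::-1],(412,380),interpolation=cv2.INTER_CUBIC)
cv2.imwrite("pics/c2.png",np.hstack([i1,i2])[:,:800])
```

```text
4.15 [-0.1473  0.8195  0.6698] [0.5452 0.1837 0.0362] [-0.1909 -0.0116]
```

View pics/c2.png

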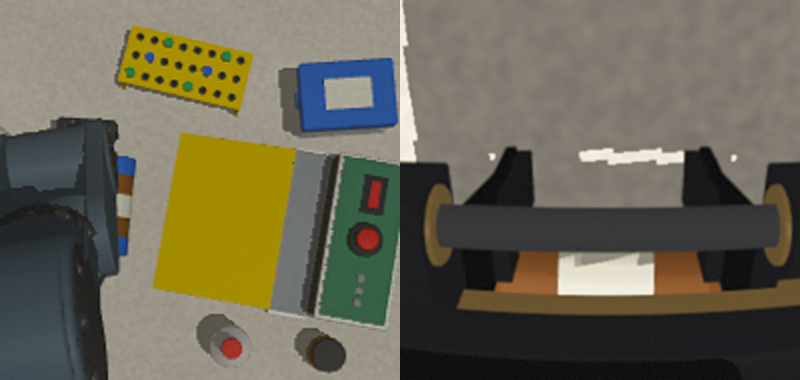

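The tube is still ahead of the fingers, its front edge visible at (135,157)–(127,255) in the crop, and the white band is centred between the fingers in the wrist view.

```bash
cat >> h.py <<'E'
a=np.load("S.npy");th=a[2];RS=np.array([[np.cos(th),-np.sin(th)],[np.sin(th),np.cos(th)]])
def S(p): return RS.T@(np.asarray(p)[:2]-a[:2])
def front(c,uv,z=.022,r=.022):
    o,d=ray(c,uv);h=np.r_[RS[:,0],0];dh=d@h;k=abs(d[2])/np.hypot(dh,d[2])
    return S(at(c,uv,z))-[r/k,0]
def stat():
    from rig import read_state
    s=read_state();y=s["tcp_rot"][:,1];print("t %.2f"%s["time_s"],"scanner xy",S(s["position"]),"z %.4f"%s["position"][2],"yaw rel %.2f"%(np.degrees(np.arctan2(y[1],y[0])-th)-90),"F",s["force"]);return s
E
python3 - <<'E'
from h import *
c=pickle.load(open("c0.pkl","rb"))["top"]
for p in((135,157),(127,255)): print(front(c,(p[0]/2+199.75,p[1]/2+99.75)))
# original front edge in first crop
for p in((132,103),(114,318)): print("orig",front(c,((p[0]+.5)/4.4-.5+235,(p[1]+.5)/4.4-.5+155)))
E
```

```text
[-0.1649  0.0616]
[-0.1515 -0.0718]
orig [-0.1721  0.0609]
orig [-0.1589 -0.0721]
```

Request:
step_arm(
  steps=[
    [-0.004,0,0,0,0,0,-0.2],
    [-0.009,0,0,0,0,0,-0.2],
    [-0.015,0,0,0,0,0,-0.2],
    [-0.022,0,0,0,0,0,-0.2],
    [-0.03,0,0,0,0,0,-0.2],
    [-0.039,0,0,0,0,0,-0.2],
    [-0.048,0,0,0,0,0,-0.2],
    [-0.058,0,0,0,0,0,-0.2],
  ],
)

```text
time_s: 4.92
position: [0.5433, 0.1662, 0.0362]
tcp_rot: [[0.105, 0.994, -0.0], [0.994, -0.105, -0.0], [-0.0, -0.0, -1.0]]
force: [-0.3, 0.2, -0.1]
opening: 0.596
grasp_force: 0.0
```

Request:
step_arm(
  steps=[
    [-0.01,0,0,0,0,0.008,-0.2],
    [-0.02,0,0,0,0,0.016,-0.2],
    [-0.03,0,0,0,0,0.024,-0.2],
    [-0.04,0,0,0,0,0.032,-0.2],
    [-0.05,0,0,0,0,0.04,-0.2],
    [-0.06,0,0,0,0,0.048,-0.2],
    [-0.07,0,0,0,0,0.056,-0.2],
    [-0.08,0,0,0,0,0.064,-0.2],
  ],
)

```text
time_s: 5.58
position: [0.5408, 0.1423, 0.0362]
tcp_rot: [[0.155, 0.988, 0.0], [0.988, -0.155, -0.0], [0.0, 0.0, -1.0]]
force: [1.2, -0.1, -0.1]
opening: 0.598
grasp_force: 0.1
```

Run:
```python
from h import *
from rig import *
s=stat();c=capture("top")
cv2.imwrite("pics/c3.png",cv2.resize(c["image"][150:270,220:380,::-1],(800,600),interpolation=cv2.INTER_CUBIC));pickle.dump(c,open("c3.pkl","wb"))
```

```text
t 5.58 scanner xy [-0.1495 -0.0074] z 0.0362 yaw rel 2.87 F [ 1.1744 -0.1246 -0.0681]
```

View pics/c3.png

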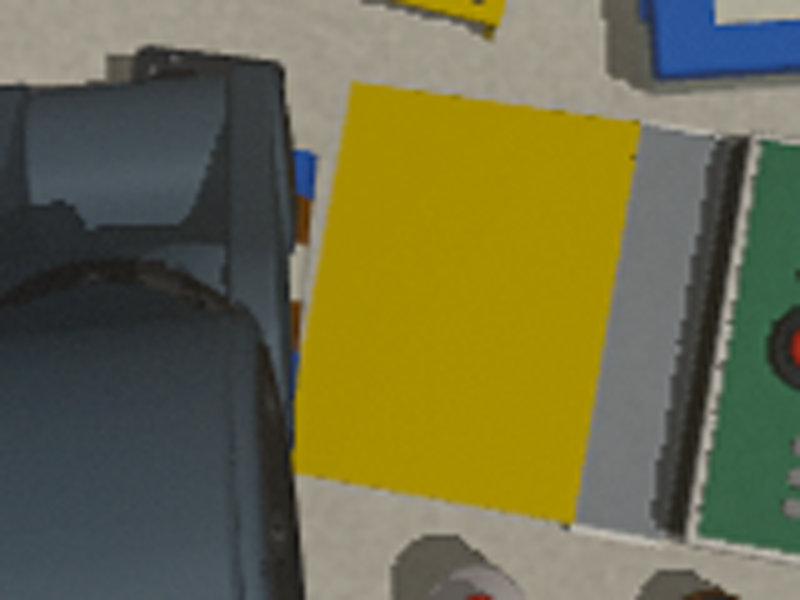

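The tube's front edge runs (316,152)–(297,370), against the foot edge at (350,84)–(295,470). The skew is now about 3°, following the fingers.

Request:
step_arm(
  steps=[
    [-0.01,0,0,0,0,0.008,-0.2],
    [-0.02,0,0,0,0,0.016,-0.2],
    [-0.03,0,0,0,0,0.024,-0.2],
    [-0.04,0,0,0,0,0.032,-0.2],
    [-0.05,0,0,0,0,0.04,-0.2],
    [-0.06,0,0,0,0,0.048,-0.2],
    [-0.07,0,0,0,0,0.056,-0.2],
    [-0.08,0,0,0,0,0.064,-0.2],
  ],
)

```text
time_s: 6.3
position: [0.5372, 0.1187, 0.0363]
tcp_rot: [[0.205, 0.979, 0.0], [0.979, -0.205, 0.0], [0.0, 0.0, -1.0]]
force: [-0.3, 0.8, 0.1]
opening: 0.606
grasp_force: 0.4
```

Run:
```python
from h import *
from rig import *
s=stat();c=capture("top");g=capture("side")
pickle.dump((c,g),open("c4.pkl","wb"))
for y in (.06,.03,0,-.03,-.06):pass
```

```text
t 6.30 scanner xy [-0.1257 -0.0062] z 0.0363 yaw rel -0.01 F [-0.2681  0.7987  0.0743]
```

Request:
step_arm(
  steps=[
    [-0.01,0,-0.0014,0,0,0,-0.2],
    [-0.02,0,-0.0028,0,0,0,-0.2],
    [-0.03,0,-0.0042,0,0,0,-0.2],
    [-0.04,0,-0.0056,0,0,0,-0.2],
    [-0.05,0,-0.007,0,0,0,-0.2],
    [-0.06,0,-0.0084,0,0,0,-0.2],
    [-0.07,0,-0.0098,0,0,0,-0.2],
    [-0.08,0,-0.0112,0,0,0,-0.2],
  ],
)

```text
time_s: 7.07
position: [0.5322, 0.0951, 0.0397]
tcp_rot: [[0.204, 0.979, 0.0], [0.979, -0.204, 0.0], [0.0, 0.0, -1.0]]
force: [0.8, 1.2, 1.2]
opening: 0.6
grasp_force: 0.7
```

Request:
step_arm(
  steps=[
    [-0.01,0,-0.0014,0,0,0,-0.2],
    [-0.02,0,-0.0028,0,0,0,-0.2],
    [-0.03,0,-0.0042,0,0,0,-0.2],
    [-0.04,0,-0.0056,0,0,0,-0.2],
    [-0.05,0,-0.007,0,0,0,-0.2],
    [-0.06,0,-0.0084,0,0,0,-0.2],
    [-0.07,0,-0.0098,0,0,0,-0.2],
    [-0.08,0,-0.0112,0,0,0,-0.2],
  ],
)

```text
time_s: 7.73
position: [0.5272, 0.0716, 0.043]
tcp_rot: [[0.204, 0.979, -0.0], [0.979, -0.204, 0.0], [0.0, -0.0, -1.0]]
force: [0.4, 1.0, 1.4]
opening: 0.602
grasp_force: 0.7
```

Run:
```python
from h import *
from rig import *
s=stat();c=capture("top");g=capture("side")
i1=cv2.resize(c["image"][150:270,240:380,::-1],(400,343),interpolation=cv2.INTER_CUBIC)
i2=cv2.resize(g["image"][120:260,200:363,::-1],(400,343),interpolation=cv2.INTER_CUBIC)
cv2.imwrite("pics/c5.png",np.hstack([i1,i2]))
```

```text
t 7.73 scanner xy [-0.0776 -0.0063] z 0.0430 yaw rel 0.02 F [0.4358 0.9917 1.3885]
```

View pics/c5.png

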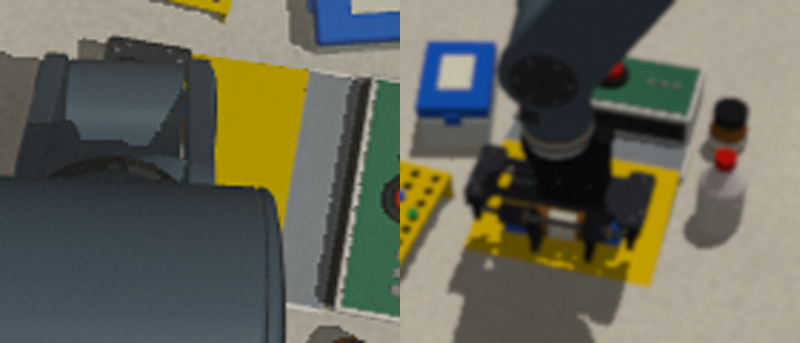

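The side view shows the tube between and ahead of the fingertips on the ramp at about (560,215), with the bottle at (720,195) well clear. I'll continue.

Request:
step_arm(
  steps=[
    [-0.01,0,-0.0014,0,0,0,-0.2],
    [-0.02,0,-0.0028,0,0,0,-0.2],
    [-0.03,0,-0.0042,0,0,0,-0.2],
    [-0.04,0,-0.0056,0,0,0,-0.2],
    [-0.05,0,-0.007,0,0,0,-0.2],
    [-0.06,0,-0.0084,0,0,0,-0.2],
    [-0.07,0,-0.0098,0,0,0,-0.2],
    [-0.08,0,-0.0112,0,0,0,-0.2],
  ],
)

```text
time_s: 8.5
position: [0.5223, 0.0481, 0.0464]
tcp_rot: [[0.204, 0.979, -0.0], [0.979, -0.204, 0.0], [0.0, -0.0, -1.0]]
force: [-0.3, 0.3, 0.9]
opening: 0.598
grasp_force: 0.7
```

Request:
step_arm(
  steps=[
    [-0.01,0,-0.0014,0,0,0,-0.2],
    [-0.02,0,-0.0028,0,0,0,-0.2],
    [-0.03,0,-0.0042,0,0,0,-0.2],
    [-0.04,0,-0.0056,0,0,0,-0.2],
    [-0.05,0,-0.007,0,0,0,-0.2],
    [-0.06,0,-0.0084,0,0,0,-0.2],
    [-0.07,0,-0.0098,0,0,0,-0.2],
    [-0.08,0,-0.0112,0,0,0,-0.2],
  ],
)

```text
time_s: 9.17
position: [0.5174, 0.0246, 0.0497]
tcp_rot: [[0.204, 0.979, -0.0], [0.979, -0.204, 0.0], [-0.0, -0.0, -1.0]]
force: [0.2, 1.3, 0.8]
opening: 0.602
grasp_force: 0.7
```

Request:
step_arm(
  steps=[
    [-0.01,0,-0.0014,0,0,0,-0.2],
    [-0.02,0,-0.0028,0,0,0,-0.2],
    [-0.03,0,-0.0042,0,0,0,-0.2],
    [-0.04,0,-0.0056,0,0,0,-0.2],
    [-0.05,0,-0.007,0,0,0,-0.2],
    [-0.06,0,-0.0084,0,0,0,-0.2],
    [-0.07,0,-0.0098,0,0,0,-0.2],
    [-0.08,0,-0.0112,0,0,0,-0.2],
  ],
)

```text
time_s: 9.83
position: [0.5125, 0.0011, 0.0531]
tcp_rot: [[0.204, 0.979, -0.0], [0.979, -0.204, 0.0], [0.0, -0.0, -1.0]]
force: [-0.4, 1.3, 0.7]
opening: 0.599
grasp_force: 0.7
```

Run:
```python
from h import *
s=stat()
```

```text
t 9.83 scanner xy [-0.0056 -0.0062] z 0.0531 yaw rel 0.02 F [-0.353   1.266   0.7349]
```

Request:
step_arm(
  steps=[
    [-0.01,0,-0.0014,0,0,0,-0.2],
    [-0.02,0,-0.0028,0,0,0,-0.2],
    [-0.03,0,-0.0042,0,0,0,-0.2],
    [-0.04,0,-0.0056,0,0,0,-0.2],
    [-0.05,0,-0.007,0,0,0,-0.2],
    [-0.06,0,-0.0084,0,0,0,-0.2],
    [-0.07,0,-0.0098,0,0,0,-0.2],
    [-0.08,0,-0.0112,0,0,0,-0.2],
  ],
)

```text
time_s: 10.5
position: [0.5076, -0.0224, 0.0564]
tcp_rot: [[0.204, 0.979, -0.0], [0.979, -0.204, 0.0], [0.0, -0.0, -1.0]]
force: [0.8, 1.3, 0.2]
opening: 0.6
grasp_force: 0.7
```

Request:
step_arm(
  steps=[
    [-0.008,0,-0.0011,0,0,0,-0.2],
    [-0.015,0,-0.002,0,0,0,-0.2],
    [-0.022,0,-0.003,0,0,0,-0.2],
    [-0.029,0,-0.004,0,0,0,-0.2],
    [-0.036,0,-0.005,0,0,0,-0.2],
    [-0.043,0,-0.006,0,0,0,-0.2],
    [-0.05,0,-0.007,0,0,0,-0.2],
    [-0.057,0,-0.008,0,0,0,-0.2],
  ],
)

```text
time_s: 11.17
position: [0.5041, -0.0391, 0.0588]
tcp_rot: [[0.204, 0.979, -0.0], [0.979, -0.204, -0.0], [-0.0, -0.0, -1.0]]
force: [-0.3, -0.1, -0.5]
opening: 0.599
grasp_force: 0.2
```

Run:
```python
from h import *
s=stat();print(s["grasp_force"])
```

```text
t 11.17 scanner xy [ 0.0355 -0.0062] z 0.0588 yaw rel 0.03 F [-0.2724 -0.1248 -0.4826]
0.1552036078646779
```

Request:
step_arm(
  steps=[
    [-0.007,0,0,0,0,0,-0.2],
    [-0.014,0,0,0,0,0,-0.2],
    [-0.021,0,0.001,0,0,0,-0.2],
    [-0.028,0,0.002,0,0,0,-0.2],
    [-0.035,0,0.003,0,0,0,-0.2],
    [-0.043,0,0.005,0,0,0,-0.2],
    [-0.051,0,0.006,0,0,0,-0.2],
    [-0.059,0,0.007,0,0,0,-0.2],
  ],
)

```text
time_s: 11.83
position: [0.5005, -0.0564, 0.0566]
tcp_rot: [[0.204, 0.979, -0.0], [0.979, -0.204, 0.0], [0.0, -0.0, -1.0]]
force: [0.5, -0.9, -0.3]
opening: 0.602
grasp_force: 0.0
```

Request:
step_arm(
  steps=[
    [-0.006,0,0.001,0,0,0,-0.2],
    [-0.012,0,0.002,0,0,0,-0.2],
    [-0.018,0,0.003,0,0,0,-0.2],
    [-0.024,0,0.004,0,0,0,-0.2],
    [-0.028,0,0.005,0,0,0,-0.2],
    [-0.032,0,0.005,0,0,0,-0.2],
    [-0.034,0,0.005,0,0,0,-0.2],
    [-0.034,0,0.005,0,0,0,-0.2],
  ],
)

```text
time_s: 12.5
position: [0.4985, -0.0662, 0.0552]
tcp_rot: [[0.204, 0.979, 0.0], [0.979, -0.204, -0.0], [-0.0, 0.0, -1.0]]
force: [0.3, 0.0, -1.0]
opening: 0.602
grasp_force: 0.0
```

Run:
```python
from h import *
from rig import *
s=stat();print(s["grasp_force"])
c=capture("wrist");g=capture("side")
i1=cv2.resize(c["image"][130:410,110:440,::-1],(400,343),interpolation=cv2.INTER_CUBIC)
i2=cv2.resize(g["image"][120:260,200:363,::-1],(400,343),interpolation=cv2.INTER_CUBIC)
cv2.imwrite("pics/c6.png",np.hstack([i1,i2]))
```

```text
t 12.50 scanner xy [ 0.0632 -0.0062] z 0.0552 yaw rel 0.02 F [ 0.2926  0.0282 -0.9784]
0.0
```

View pics/c6.png

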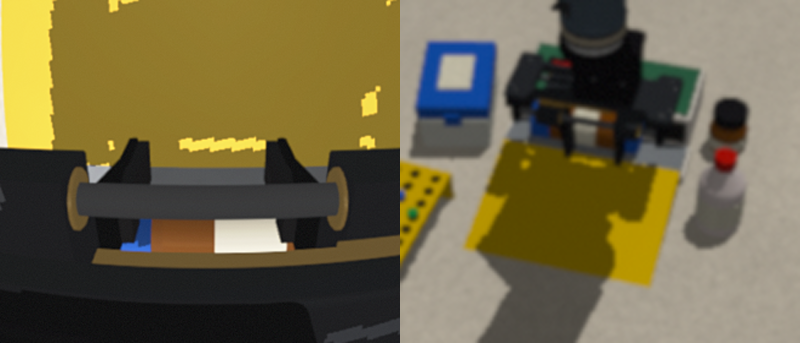

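The side view shows the tube in the grey cradle at the stop, fingers behind it at (570,155) and (625,160). The white band sits off-centre, so the tube has drifted about 15–20 mm sideways, still well on the cradle. I'll press gently to make sure it is square.

Request:
step_arm(
  steps=[
    [-0.003,0,0,0,0,0,-0.2],
    [-0.006,0,0,0,0,0,-0.2],
    [-0.009,0,0,0,0,0,-0.2],
    [-0.012,0,0,0,0,0,-0.2],
    [-0.014,0,0,0,0,0,-0.2],
    [-0.014,0,0,0,0,0,-0.2],
  ],
)

```text
time_s: 13.1
position: [0.498, -0.0685, 0.0552]
tcp_rot: [[0.206, 0.978, 0.001], [0.978, -0.206, 0.003], [0.003, 0.0, -1.0]]
force: [3.2, 9.2, -0.1]
opening: 0.6
grasp_force: 4.7
```

Run:
```python
from h import *
s=stat();print(s["grasp_force"])
```

```text
t 13.10 scanner xy [ 0.0656 -0.0063] z 0.0552 yaw rel -0.10 F [ 3.1773  9.2416 -0.0503]
4.656496569514275
```

Request:
step_arm(
  steps=[
    [0.01,0,0,0,0,0,-0.2],
    [0.025,0,0,0,0,0,-0.2],
    [0.05,0,0,0,0,0,-0.2],
    [0.09,0,-0.03,0,0,0,-0.2],
    [0.13,0,-0.12,0,0,0,-0.2],
    [0.15,0,-0.24,0,0,0,-0.2],
    [0.15,0,-0.36,0,0,0,-0.2],
    [0.15,0,-0.45,0,0,0,-0.2],
  ],
)

```text
time_s: 13.77
position: [0.5073, -0.0249, 0.1933]
tcp_rot: [[0.202, 0.979, 0.002], [0.979, -0.202, -0.001], [-0.0, 0.002, -1.0]]
force: [0.5, 0.0, 0.6]
opening: 0.598
grasp_force: 0.0
```

Run:
```python
from h import *
from rig import *
s=stat();print(to(s,[.482,-.177,.17],-11.8))
c=capture("top");g=capture("side");w=capture("wrist");pickle.dump((s,c,g,w),open("c7.pkl","wb"))
i1=cv2.resize(c["image"][150:270,280:420,::-1],(400,343),interpolation=cv2.INTER_CUBIC)
i2=cv2.resize(g["image"][120:190,235:345,::-1],(400,255),interpolation=cv2.INTER_CUBIC)
i3=cv2.resize(w["image"][:,:,::-1],(340,255))
cv2.imwrite("pics/c7.png",np.hstack([np.vstack([i1,np.zeros((255,400,3),np.uint8)]),np.vstack([i2,np.hstack([i3,np.zeros((255,60,3),np.uint8)]),np.zeros((88,400,3),np.uint8)])]))
```

```text
t 13.77 scanner xy [ 0.021 -0.006] z 0.1933 yaw rel 0.12 F [0.4678 0.0016 0.621 ]
[-0.5136  0.0198  0.0777  0.0031  0.0002  0.0027]
```

View pics/c7.png

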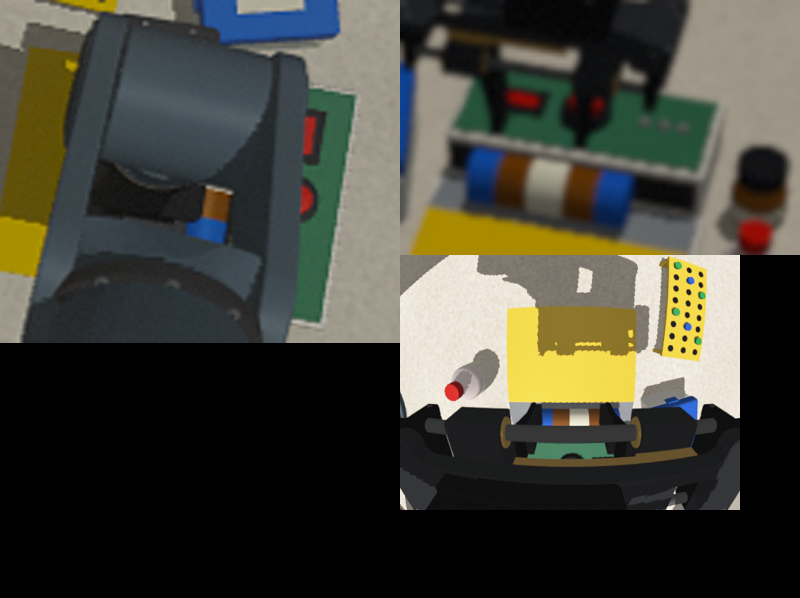

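The tube lies across the cradle parallel to the stop, ends at about (470,175) and (630,200) in the side crop. Everything else is in place, so next is the button.

Request:
step_arm(
  steps=[
    [-0.1,0.02,0,0,0,0,1],
    [-0.22,0.02,0,0,0,0,1],
    [-0.34,0.02,0,0,0,0,1],
    [-0.44,0.02,0.02,0,0,0,1],
    [-0.5,0.02,0.05,0,0,0,1],
    [-0.514,0.02,0.078,0,0,0,1],
    [-0.514,0.02,0.078,0,0,0,1],
    [-0.514,0.02,0.078,0,0,0,1],
  ],
)

```text
time_s: 14.58
position: [0.4802, -0.177, 0.1654]
tcp_rot: [[0.205, 0.979, -0.003], [0.979, -0.205, 0.003], [0.002, -0.004, -1.0]]
force: [-0.3, 0.4, -0.8]
opening: 0.081
grasp_force: 0.0
```

Run:
```python
from h import *
from rig import *
s=stat();print(s["opening"],s["position"],to(s,[.482,-.177,.101],-11.8))
```

```text
t 14.58 scanner xy [ 0.1754 -0.0015] z 0.1654 yaw rel -0.00 F [-0.3307  0.3833 -0.7981]
0.08065700897446057 [ 0.4802 -0.177   0.1654] [ 0.0007  0.0069  0.2147 -0.005  -0.0026 -0.    ]
```

Request:
step_arm(
  steps=[
    [0,0.004,0.04,0,0,0,1],
    [0,0.004,0.1,0,0,0,1],
    [0,0.004,0.15,0,0,0,1],
    [0,0.004,0.19,0,0,0,1],
    [0,0.004,0.205,0,0,0,1],
    [0,0.004,0.213,0,0,0,1],
    [0,0.004,0.215,0,0,0,1],
    [0,0.004,0.215,0,0,0,1],
  ],
)

```text
time_s: 15.25
position: [0.4825, -0.1778, 0.1028]
tcp_rot: [[0.203, 0.979, -0.0], [0.979, -0.203, 0.0], [0.0, -0.0, -1.0]]
force: [-0.7, 0.5, 2.3]
opening: 0.007
grasp_force: 0.8
```

Run:
```python
from h import *
from rig import *
s=stat();print(s["opening"],s["position"])
g=capture("side");c=capture("top")
i2=cv2.resize(g["image"][110:190,235:345,::-1],(550,400),interpolation=cv2.INTER_CUBIC)
i1=cv2.resize(c["image"][180:270,340:400,::-1],(250,400),interpolation=cv2.INTER_CUBIC)
cv2.imwrite("pics/c8.png",np.hstack([i2,i1]))
```

```text
t 15.25 scanner xy [0.1757 0.001 ] z 0.1028 yaw rel 0.07 F [-0.6902  0.5095  2.3082]
0.007381326537097914 [ 0.4825 -0.1778  0.1028]
```

View pics/c8.png

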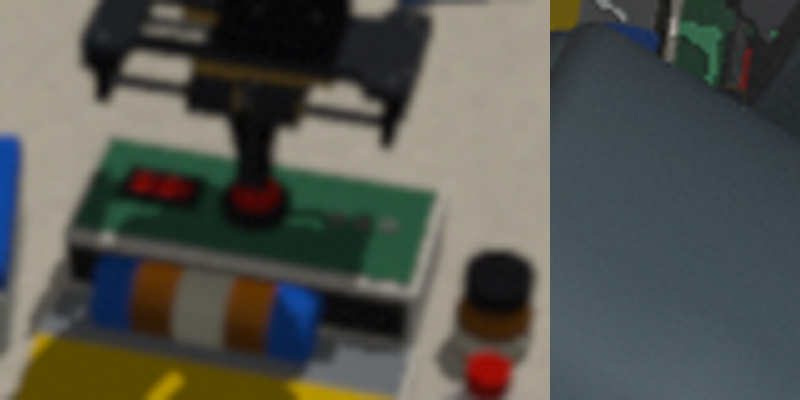

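The closed fingertips stand centred over the button at (255,190), and the tube lies at the stop. I'll press slowly.

Request:
step_arm(
  steps=[
    [0,0,0.004,0,0,0,1],
    [0,0,0.008,0,0,0,1],
    [0,0,0.013,0,0,0,1],
    [0,0,0.018,0,0,0,1],
    [0,0,0.023,0,0,0,1],
    [0,0,0.028,0,0,0,1],
    [0,0,0.033,0,0,0,1],
    [0,0,0.036,0,0,0,1],
  ],
)

```text
time_s: 16.02
position: [0.483, -0.1788, 0.0965]
tcp_rot: [[0.204, 0.979, 0.002], [0.979, -0.204, -0.002], [-0.001, 0.003, -1.0]]
force: [-8.1, 7.1, 51.7]
opening: 0.003
grasp_force: 25.9
```

Request:
step_arm(
  steps=[
    [0,0,0.003,0,0,0,1],
    [0,0,0.006,0,0,0,1],
    [0,0,0.009,0,0,0,1],
    [0,0,0.01,0,0,0,1],
    [0,0,0.01,0,0,0,1],
  ],
)

```text
time_s: 16.43
position: [0.4831, -0.1788, 0.0962]
tcp_rot: [[0.203, 0.979, 0.004], [0.979, -0.203, -0.003], [-0.002, 0.004, -1.0]]
force: [-10.3, 8.3, 65.0]
opening: 0.008
grasp_force: 32.5
```

Request:
step_arm(
  steps=[
    [0,0,-0.006,0,0,0,1],
    [0,0,-0.012,0,0,0,1],
    [0,0,-0.018,0,0,0,1],
    [0,0,-0.018,0,0,0,1],
  ],
)

```text
time_s: 16.77
position: [0.4829, -0.1788, 0.097]
tcp_rot: [[0.204, 0.979, 0.003], [0.979, -0.204, -0.001], [-0.001, 0.003, -1.0]]
force: [-3.4, 4.9, 27.7]
opening: 0.005
grasp_force: 13.8
```

Request:
step_arm(
  steps=[
    [0,0,-0.005,0,0,0,1],
    [0,0,-0.01,0,0,0,1],
    [0,0,-0.01,0,0,0,1],
  ],
)

```text
time_s: 17.02
position: [0.4829, -0.1787, 0.0977]
tcp_rot: [[0.204, 0.979, 0.002], [0.979, -0.204, -0.001], [-0.0, 0.002, -1.0]]
force: [0.8, 3.0, 5.6]
opening: 0.005
grasp_force: 2.3
```

Request:
step_arm(
  steps=[
    [0,0,-0.005,0,0,0,1],
    [0,0,-0.01,0,0,0,1],
    [0,0,-0.01,0,0,0,1],
  ],
)

```text
time_s: 17.27
position: [0.4829, -0.1788, 0.1001]
tcp_rot: [[0.204, 0.979, 0.001], [0.979, -0.204, -0.0], [-0.0, 0.001, -1.0]]
force: [1.2, 2.4, 2.3]
opening: 0.004
grasp_force: 1.6
```

Request:
step_arm(
  steps=[
    [0,0,-0.005,0,0,0,1],
    [0,0,-0.01,0,0,0,1],
    [0,0,-0.01,0,0,0,1],
  ],
)

```text
time_s: 17.52
position: [0.4826, -0.179, 0.1029]
tcp_rot: [[0.204, 0.979, 0.0], [0.979, -0.204, -0.001], [-0.001, 0.0, -1.0]]
force: [1.5, 0.3, 1.4]
opening: 0.005
grasp_force: 0.8
```

The force falls from about 5 N at the bottom to 1–2 N over 6 mm, which is the button's spring, so it was fully down. I'll lift clear.

Request:
step_arm(
  steps=[
    [0,0,-0.02,0,0,0,1],
    [0,0,-0.06,0,0,0,1],
    [0,0,-0.15,0,0,0,1],
    [0,0,-0.25,0,0,0,1],
    [0,0,-0.33,0,0,0,1],
    [0,0,-0.36,0,0,0,1],
    [0,0,-0.36,0,0,0,1],
    [0,0,-0.36,0,0,0,1],
  ],
)

```text
time_s: 18.18
position: [0.4819, -0.1786, 0.2106]
tcp_rot: [[0.204, 0.979, -0.001], [0.979, -0.204, -0.0], [-0.0, -0.001, -1.0]]
force: [-0.0, -0.4, -0.7]
opening: 0.008
grasp_force: 0.0
```

Run:
```python
from h import *
from rig import *
s=stat();g=capture("side");_,_,g0,_=pickle.load(open("c7.pkl","rb"))
def blue(im):  # tube caps in the cradle area
    r=im[155:185,250:312].astype(int);m=(r[...,2]>r[...,0]+40);ys,xs=np.nonzero(m);L=xs<31
    return [(xs[k].mean()+250,ys[k].mean()+155,k.sum()) for k in (L,~L)]
B=[blue(x["image"]) for x in (g0,g)];print(B)
print([at(g,p[:2],.05) for p in B[1]],[S(at(g,p[:2],.05)) for p in B[1]])
```

```text
t 18.18 scanner xy [0.1766 0.0005] z 0.2106 yaw rel 0.03 F [-0.0132 -0.4229 -0.6615]
[[(np.float64(256.96491228070175), np.float64(166.83333333333334), np.int64(114)), (np.float64(293.4776119402985), np.float64(173.67910447761193), np.int64(134))], [(np.float64(256.7956989247312), np.float64(167.74193548387098), np.int64(93)), (np.float64(293.4310344827586), np.float64(174.38793103448276), np.int64(116))]]
[array([ 0.5648, -0.1076,  0.05  ]), array([ 0.4554, -0.0842,  0.05  ])] [array([0.0902, 0.0671]), array([ 0.0897, -0.0447])]
```

The tube is still square: both ends are at the same scanner x within 0.5 mm, and it hasn't moved.

```bash
python3 -c "
from rig import *
print(hand_in())"
```

```text
the job is handed in; nothing more can be done
None
```

I pushed the tube slowly up the ramp to lie square against the stop, then pressed the start button fully down and let it come back up. I handed the job in at about 18 s, and the bottle, jar, tip box and rack were not touched.

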